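# Unscrew the red nut from the sloping wheel stand and stand it in the parts dish

### The job

Unscrew the red knurled nut from the leaning stud of the blue wheel stand, counter-clockwise as seen from above its top, until its thread frees it (let it rise with its thread; never force or yank it), and lift it clear. Then lower it into the round steel parts dish, keep hold of it until it rests on the dish's floor, and let go so that it stands upright there, closed top up. Leave the dish, the motor, the red gear and the wheel beside the work where they are.

Things in the scene. Friction and masses are not known exactly. Their poses are not given: they have to be found in the camera images.
- nut: Closed knurled nut of red plastic, steel band, pale disc on top, 40 mm across (lower 31 mm: 39 mm), 54 mm tall, 150 g. Origin: centre of its open underside; z: along its axis to its closed top. Lower 30 mm: hollow skirt over the stud; upper 24 mm: solid. Grip it anywhere 20 to 54 mm above the origin. At the start it is fully screwed on, its underside on the stand's sloping face, z along the stud.
- stand: Blue steel stand fixed to the table, 130 x 100 mm (x, y), 77 mm high at the back. Origin on the table under its centre, z up, x from its low front edge to its high rear edge. Its 104 x 84 mm face slopes 30 degrees; the stud stands square on it, leaning 30 degrees from vertical along (-0.5, 0, 0.866) in the stand's frame.
- stud_foot (a point): Foot of the steel stud on the sloping face, 46 mm above the table; the nut's origin starts here. Stud 27 mm across and long, right-hand thread: the nut rises 30 mm per turn counter-clockwise seen from its top (4.8 mm per rad), with 1 mm axial and 1.5 mm sideways play, and frees after about 190 degrees (3.3 rad). It turns easily and stays where left between grasps; once free, lift it along the stud.
- dish: Round open steel dish, 128 mm across the rim, 112 mm across the foot, 18 mm high, loose, 0.4 kg. Origin at the centre of its underside, z up; its flat floor lies 4 mm above the origin, is about 105 mm across and has a thin black rubber disc in the middle.
- motor: Bystander: small grey and black gear motor, 26 x 69 x 32 mm, loose. Origin at the centre of its underside.
- gear: Bystander: flat red spur gear, 65 mm across, 8 mm thick, loose. Origin at the centre of its underside.
- wheel: Bystander: dark grey wheel with rollers round its rim, 64 mm across, 25 mm thick, lying flat, loose. Origin at the centre of its underside.
There are look-alikes about, which are no part of the job. There is more than one size of the nut; the job needs the largest. Several things have the shape of the dish; the one meant has the colours described above.

How it is judged:
On the way, in this order (a step that is already met when the one before it is completed fails the run):
1. the nut is off the thread and lifted clear of the stud, in the gripper (distance between nut and stud_foot above 0.04 m and contact force between the fingers and nut above 0.5 N), for 0.1 s.
2. the nut is lowered onto the floor of the dish while still held (horizontal distance between nut and dish below 0.04 m and z of nut in the frame of dish below 0.012 m and contact force between the fingers and nut above 0.5 N), for 0.05 s.
At the end, for the whole second after the job is handed in: The nut stands at rest on the floor of the dish, let go, closed top up within 0.15 rad (9 degrees) of vertical, its axis within 42 mm of the dish's centre and its underside less than 8 mm above the dish's underside; the dish is flat on the table (horizontal distance between nut and dish below 0.042 m and z of nut in the frame of dish below 0.008 m and angle between nut's own z axis and vertical below 0.15 rad and angle between dish's own z axis and vertical below 0.1 rad and linear speed of nut below 0.02 m/s and contact force between the fingers and nut below 0.1 N); the robot touches nothing.
It fails at once if the nut is forced against the stand (over 110 N between them) (contact force between nut and stand above 110 N).
It fails at once if the dish is pushed more than 30 mm (distance of dish from where it was at the start of the episode above 0.03 m).
It fails at once if the motor, the gear or the wheel is pushed more than 20 mm (distance of any of motor, gear, wheel from where it was at the start of the episode above 0.02 m).
It also fails if it takes over 54 s, if anything falls off the work surface, if the arm or the gripper's body presses on something with over 40 N, if the wrist force passes 120 N, or if a joint passes its speed limit or range.

### The arm

A 6-joint arm with a two-finger parallel gripper is mounted at the origin on the work surface; the furniture and walls round the work are solid. World frame = base frame: x ahead of the robot, y to its left, z up, the work surface at z = 0. Lengths are in m, angles in rad, forces in N, time in s.
With the tool pointing down it reaches from about 0.25 to 0.725 m from the base axis. Payload 4 kg.
Tool frame: the origin (TCP) lies at the very end of the fingers, on their centre line; the grasp point (between the pads) lies 19 mm behind it; z points along the fingers, y is the line along which they close (so a half turn about z gives the same grasp; the last joint's range is limited). The gripper opens to 85 mm and grips with 20 to 120 N. Pads are 22 mm wide; open, the fingers measure 114 mm over their backs; the gripper's body (76 mm by 85 mm) begins 54 mm behind the grasp point. The pads swing forward as they close: fully open they stand 13 mm farther back than shut.
Start: joints at [1.182, 0.241, 0.005, 1.335, 0, 1.571], TCP at [0.19, 0.463, 0.231] pointing down, gripper open.
Joint ranges: [-2.72, 2.72], [-1.05, 1.87], [-1.09, 1.28], [-1.99, 2.15], [-1.42, 1.44], [-3.14, 3.14]. Speed limits (rad/s): [2.79, 2.79, 3.14, 3.14, 3.14, 3.14].

### API

Orientations are given as a unit quaternion [x, y, z, w].
In Python, from workcell import bot, vision, workorder gives the robot as it stands.
- The arm moves only by the shell command python3 -m creep 'ROWS' [OPENING]. ROWS is JSON, a list of rows, each a list of 2 entries, a list of its own where there are three numbers: the shift along the tool's x, y, z in mm, then the turn, a rotation vector about the tool's x, y, z in rad. In form: [[[dx, dy, dz], [wx, wy, wz]], ...]. A call has 1 to 12 rows; each row shifts and turns the commanded pose from where the row before left it, along the tool's axes as they then stand; what a row does not reach is not made up. A row lasts 1/8 s, in which the tool goes at most 62.5 mm and 10.7 degrees, less where a joint would pass 70% of its speed; a pose out of reach is approached as far as the arm can. A call is refused whole if a number of a shift passes 62.5 or a number of a turn 0.188, either way. A call with a gripper value outside its range is refused whole. OPENING is the finger opening in mm, from 0 to 85.4, set as the call begins (- or left out, the last holds). The fingers move at their own pace and stop on an object; the grip force is fixed at half the most. Time passes only in rows, so rows that do not move let the fingers close. It gives the time, the measured TCP pose, the force, the opening and the grip force at its end, in the units of the state.
- bot.get_obs(): the state, without advancing time (a new reading comes with each control period).
- vision.camera(name): name is "scene" or "top" or "wrist"; returns a dict with "image" (480x640x3 uint8, blue, green, red), "z_map" (480x640 float32, m along the optical axis (not along the pixel's ray), 0 where there is no reading), "K" (3x3 intrinsics, pixels), "rvec" (rotation vector, rad) and "tvec" (3), from world to camera coordinates, as OpenCV has them; the wrist camera has in their place "tool_from_camera" (4x4, takes a point from camera to tool coordinates, whose origin is the TCP and whose axes are the flange's). Camera axes: x right, y down, z forward; pixel columns grow to the right and rows downward; lengths in m; the calibration is good to about 2 mm. A picture is of the moment at which its call begins: read the wrist's pose just before it.
- workorder.job_done(): hands the job in; it is judged then, once.
Trained networks look in a picture, given as the dict that the camera call returned (one of the last four; its "shot" number tells which), for a name from the list of things; names that differ only in an ending like _2 or _b are one class to them, and where a whole thing is asked for, a point or a joint stands for the part that bears it (a point fixed in the world has none). Each returns a list of dicts, best first, with "score" (0 to 1); they miss things now and then, are a little off and sometimes report something else, mostly with a low value. They report only what shows in the picture. A call takes as long as a camera call. They do not tell look-alikes from the thing itself.
- vision.spot_in(picture, query): "position" ([column, row] in pixels, amid what is visible of it).
- vision.place_of(picture, query): "position" ([column, row] in pixels: a listed point, or the origin of a listed thing).
The state is a dict: "clock": time; "joint_pos": joint angles; "joint_vel": joint speeds; "tau": joint torques, N m; "eef_pos": TCP position; "tool_rot": TCP orientation; "ft_force": force on the tool from outside, world axes, zero at the start; "ft_torque": the same for the moment, N m; "grip_width": finger opening in m; "grasp_force": force on a finger pad.
Only numpy, scipy, OpenCV 4.12 (cv2) and the standard library are available. Lean on these libraries where they do the work, as an engineer would, in place of code of your own. Each camera call takes 0.05 s, during which the arm holds its last target. There are 200 camera calls.

## Working session

There is one attempt and no reset: what is moved stays moved. The work goes in short steps, Python scripts to look and compute and a shell command to move; the robot and the scene stay as the last step left them, time stands still between calls to the robot, and variables do not carry over. Pictures are saved under pics/ and viewed, at most 10 in all, crops included, and the job is handed in when it is done.

```bash
mkdir -p pics; ls
cat > h.py <<'E'
import numpy as np, cv2, json
from scipy.spatial.transform import Rotation as R
from workcell import bot, vision, workorder
def cam(n):
    o=bot.get_obs(); p=vision.camera(n)
    if 'rvec' in p:
        Rc=cv2.Rodrigues(np.array(p['rvec'],float))[0]; t=np.array(p['tvec'],float).ravel()
        p['T']=np.eye(4); p['T'][:3,:3]=Rc.T; p['T'][:3,3]=-Rc.T@t
    else:
        W=np.eye(4); W[:3,:3]=R.from_quat(o['tool_rot']).as_matrix(); W[:3,3]=o['eef_pos']
        p['T']=W@np.array(p['tool_from_camera'])
    return p
def pts(p,uv,z=None):
    uv=np.atleast_2d(uv).astype(float)
    if z is None: z=p['z_map'][uv[:,1].astype(int),uv[:,0].astype(int)]
    K=np.array(p['K']); c=np.c_[(uv[:,0]-K[0,2])/K[0,0]*z,(uv[:,1]-K[1,2])/K[1,1]*z,z*np.ones(len(uv))]
    return c@p['T'][:3,:3].T+p['T'][:3,3]
def ray(p,uv,zw):  # intersect ray with world height
    d=pts(p,uv,1.0)[0]-p['T'][:3,3]; o=p['T'][:3,3]
    return o+d*(zw-o[2])/d[2]
E
python3 - <<'E'
from h import *
for n in ('top','scene'):
    p=cam(n); cv2.imwrite(f'pics/{n}0.png',p['image'])
    for q in ('nut','stand','dish','motor','gear','wheel','stud_foot'):
        for d in vision.place_of(p,q)[:4]:
            zz={'stud_foot':.046,'nut':.046}.get(q,0)
            print(n,q,round(d['score'],2),np.round(d['position']),ray(p,d['position'],zz).round(3))
o=bot.get_obs();print(o['eef_pos'],o['tool_rot'],o['clock'])
E
```

```text
pics
top nut 0.83 [196. 274.] [0.485 0.236 0.046]
top nut 0.69 [251. 245.] [0.538 0.136 0.046]
top nut 0.56 [247. 170.] [0.678 0.147 0.046]
top stand 0.82 [257. 243.] [0.546 0.132 0.   ]
top dish 0.9 [414. 266.] [ 0.502 -0.171  0.   ]
top dish 0.6 [433. 369.] [ 0.309 -0.203  0.   ]
top motor 0.73 [324. 203.] [0.624 0.003 0.   ]
top gear 0.74 [331. 284.] [ 0.467 -0.011  0.   ]
top gear 0.52 [318. 152.] [0.725 0.015 0.   ]
top wheel 0.76 [318. 152.] [0.726 0.014 0.   ]
scene nut 0.9 [268. 206.] [0.55  0.139 0.046]
scene nut 0.64 [300. 184.] [0.651 0.124 0.046]
scene nut 0.63 [212. 220.] [0.459 0.211 0.046]
scene nut 0.47 [312. 276.] [ 0.431 -0.037  0.046]
scene stand 0.86 [267. 226.] [0.541 0.139 0.   ]
scene dish 0.78 [368. 390.] [ 0.313 -0.205  0.   ]
scene dish 0.56 [394. 296.] [ 0.501 -0.167  0.   ]
scene motor 0.94 [335. 228.] [0.607 0.013 0.   ]
scene gear 0.83 [312. 278.] [ 0.462 -0.019  0.   ]
scene wheel 0.74 [357. 198.] [0.723 0.019 0.   ]
scene stud_foot 0.56 [267. 210.] [0.54  0.136 0.046]
[0.18955807 0.46267994 0.23133941] [1.93217969e-01 9.81155857e-01 2.93626297e-05 1.00647073e-05] 0.8
```

View pics/top0.png

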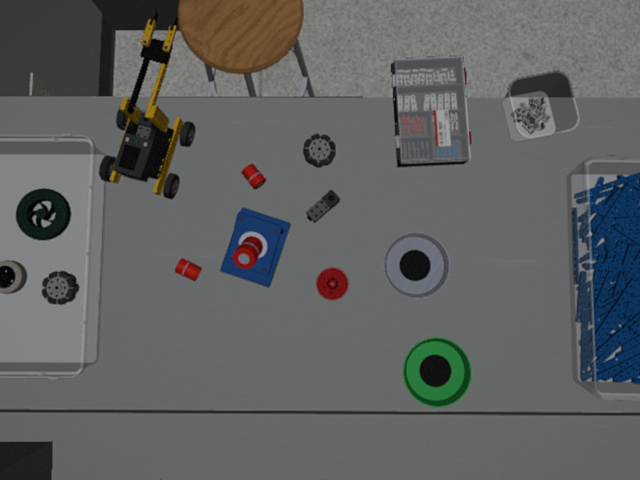

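View pics/scene0.png

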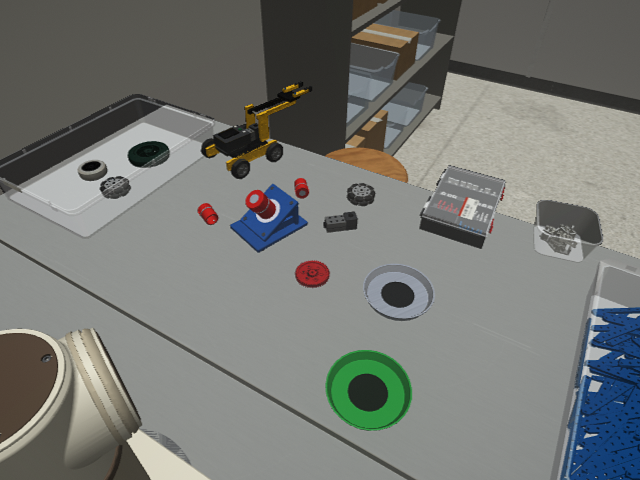

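The top view shows the big nut on the blue stand at (247,253), leaning towards the robot. The small nuts are at (188,269) and (253,176). The steel dish is at (414,265), and the green look-alike is at (436,371). Next I'll measure the stand's yaw and the nut's axis.

Run:
```python
from h import *
for n,(u0,u1,v0,v1) in (('top',(215,295,200,290)),('scene',(225,312,178,252))):
    p=cam(n); vv,uu=np.mgrid[v0:v1,u0:u1]; uv=np.c_[uu.ravel(),vv.ravel()]
    c=p['image'][uv[:,1],uv[:,0]].astype(int); P=pts(p,uv)
    blue=(c[:,0]>c[:,2]+50)&(c[:,0]>c[:,1]+25); B=P[blue]
    M=(B[:,2]>.005)&(B[:,2]<.085); B=B[M]
    rng=np.random.default_rng(0);best=0
    for _ in range(400):
        a=B[rng.choice(len(B),3,False)]; nn=np.cross(a[1]-a[0],a[2]-a[0]); 
        if np.linalg.norm(nn)<1e-6: continue
        nn/=np.linalg.norm(nn); 
        if abs(abs(nn[2])-.866)>.08: continue
        I=abs((B-a[0])@nn)<.002
        if I.sum()>best: best=I.sum();J=I
    Q=B[J]; m=Q.mean(0); nn=np.linalg.svd(Q-m)[2][2]; nn*=np.sign(nn[2])
    yaw=np.arctan2(-nn[1],-nn[0])
    print(n,best,len(B),'n',nn.round(3),'yaw',yaw.round(3),'mean',m.round(3))
    r=cv2.minAreaRect((B[:,:2]*1000).astype(np.float32)); print('xy rect',r)
    red=(c[:,2]>c[:,1]+70)&(c[:,2]>c[:,0]+70); Rr=P[red]; print('red n',red.sum(),Rr.mean(0).round(3),Rr[:,2].max().round(3))
    h=(P-m)@nn; T=(h>.049)&(h<.062); print('top disc',T.sum(),P[T].mean(0).round(4),h[T].mean())
    a=P[T]; print('cyl span',np.ptp(a,0).round(4), ((a.max(0)+a.min(0))/2).round(4))
    print('plane',m@nn)
    if n=='top':
        d=[x for x in vision.spot_in(p,'dish')][:2]; print([(x['position'],ray(p,x['position'],.004).round(3)) for x in d])
        vv,uu=np.mgrid[225:305,375:455]; D=pts(p,np.c_[uu.ravel(),vv.ravel()]); k=D[(D[:,2]>.010)&(D[:,2]<.03)]
        print('rim',len(k),cv2.minEnclosingCircle((k[:,:2]*1000).astype(np.float32)))
```

```text
top 1299 2398 n [-0.474  0.157  0.866] yaw -0.32 mean [0.536 0.131 0.046]
xy rect ((537.9527587890625, 134.02389526367188), (98.53645324707031, 126.9579086303711), 71.7122802734375)
red n 397 [0.521 0.137 0.093] 0.898
top disc 396 [0.5114 0.1413 0.0933] 0.054154896114066986
cyl span [0.0373 0.0408 0.0253] [0.5112 0.1417 0.0924]
plane -0.19349297061879434
[([436.1, 367.8], array([ 0.312, -0.208,  0.004])), ([415.9, 263.1], array([ 0.508, -0.173,  0.004]))]
rim 753 ((503.5959777832031, -171.56887817382812), 63.91484451293945)
scene 1014 1758 n [-0.469  0.152  0.87 ] yaw -0.314 mean [0.528 0.13  0.041]
xy rect ((537.6170654296875, 132.98004150390625), (100.77385711669922, 129.44491577148438), 72.34807586669922)
red n 374 [0.565 0.137 0.068] 0.103
top disc 289 [0.5098 0.1403 0.0918] 0.05415079627480218
cyl span [0.036  0.0406 0.0247] [0.5104 0.142  0.0908]
plane -0.19213233631974105
```

```bash
cat >> h.py <<'E'
FOOT=np.array([.5366,.133,.0458]); N=np.array([-.475,.156,.866]); N/=np.linalg.norm(N); DISH=np.array([.5036,-.1716,0])
def frame(z,xdir):
    x=xdir-z*(xdir@z); x/=np.linalg.norm(x); return R.from_matrix(np.c_[x,np.cross(z,x),z])
def go(P,Rg,o=None):
    o=o or bot.get_obs(); Rc=R.from_quat(o['tool_rot'])
    print('t',round(o['clock'],2),'shift mm',(Rc.inv().apply(P-o['eef_pos'])*1000).round(1),'turn',(Rc.inv()*Rg).as_rotvec().round(3),
     'shift if after turn',(Rg.inv().apply(P-o['eef_pos'])*1000).round(1),'q',np.round(o['joint_pos'],2),'F',np.round(o['ft_force'],1),'w',round(o['grip_width'],4),'g',round(o['grasp_force'],1))
E
python3 - <<'E'
from h import *
a=np.radians(106); go(FOOT+.117*N, frame(-N,np.array([np.cos(a),np.sin(a),0])))
E
```

```text
t 0.95 shift mm [-387.8 -177.7   84.2] turn [-0.287 -0.462  0.945] shift if after turn [-319.6  139.1  260. ] q [ 1.18  0.24  0.01  1.34 -0.    1.57] F [ 1.   0.3 -0.3] w 0.0856 g 0.0
```

```bash
python3 -m creep '[[[-32,-15,7],[0,0,0]],[[-32,-15,7],[0,0,0]],[[-32,-15,7],[0,0,0]],[[-32,-15,7],[0,0,0]],[[-32,-15,7],[0,0,0]],[[-32,-15,7],[0,0,0]],[[-32,-15,7],[0,0,0]],[[-32,-15,7],[0,0,0]],[[-32,-15,7],[0,0,0]],[[-32,-15,7],[0,0,0]],[[-32,-14,7],[0,0,0]],[[-32,-14,7],[0,0,0]]]' 85 && python3 -m creep '[[[0,0,0],[-0.041,-0.066,0.135]],[[0,0,0],[-0.041,-0.066,0.135]],[[0,0,0],[-0.041,-0.066,0.135]],[[0,0,0],[-0.041,-0.066,0.135]],[[0,0,0],[-0.041,-0.066,0.135]],[[0,0,0],[-0.041,-0.066,0.135]],[[0,0,0],[-0.041,-0.066,0.135]],[[0,0,0],[0,0,0]],[[0,0,0],[0,0,0]]]'
cat > a.py <<'E'
from h import *
a=np.radians(106); go(FOOT+.117*N, frame(-N,np.array([np.cos(a),np.sin(a),0])))
E
python3 a.py
python3 - <<'E'
from h import *
p=cam('wrist'); cv2.imwrite('pics/w1.png',p['image'])
vv,uu=np.mgrid[0:480:2,0:640:2]; uv=np.c_[uu.ravel(),vv.ravel()]; P=pts(p,uv); ok=p['z_map'][uv[:,1],uv[:,0]]>.02
h=(P-FOOT)@N; d=P-FOOT-np.outer(h,N); r=np.linalg.norm(d,axis=1)
k=ok&(h>.05)&(h<.058)&(r<.04); A=P[k]; print('top',k.sum(),A.mean(0).round(4),h[k].mean(),'expected',FOOT+.054*N)
Rt=frame(-N,np.array([np.cos(1.85),np.sin(1.85),0])); L=Rt.inv().apply(A-FOOT); print('tool-frame min/max mm',(L.min(0)*1000).round(1),(L.max(0)*1000).round(1))
m=A.mean(0);s=np.linalg.svd(A-m)[2][2];print('normal',s)
E
```

```text
clock: 2.45
eef_pos: [0.4782, 0.1515, 0.1472]
tool_rot: [0.193, 0.981, 0.0, 0.0]
ft_force: [-0.5, 0.1, -0.0]
grip_width: 0.0854
grasp_force: 0.0
clock: 3.58
eef_pos: [0.4777, 0.1526, 0.1476]
tool_rot: [0.605, 0.753, 0.091, 0.242]
ft_force: [1.1, -1.0, 0.8]
grip_width: 0.0854
grasp_force: 0.0
t 3.58 shift mm [-1.7  2.3  2.2] turn [-0.    -0.001  0.002] shift if after turn [-1.7  2.3  2.2] q [ 0.54  0.07 -0.57  0.57 -0.39  1.82] F [ 1.1 -1.   0.8] w 0.0854 g 0.0
top 871 [0.5117 0.1435 0.0921] 0.053602846218912155 expected [0.51094894 0.14142435 0.09256594]
tool-frame min/max mm [-19.2 -19.5 -56.4] [ 21.1  21.2 -50. ]
normal [ 0.5041706  -0.17183429 -0.84633621]
```

View pics/w1.png

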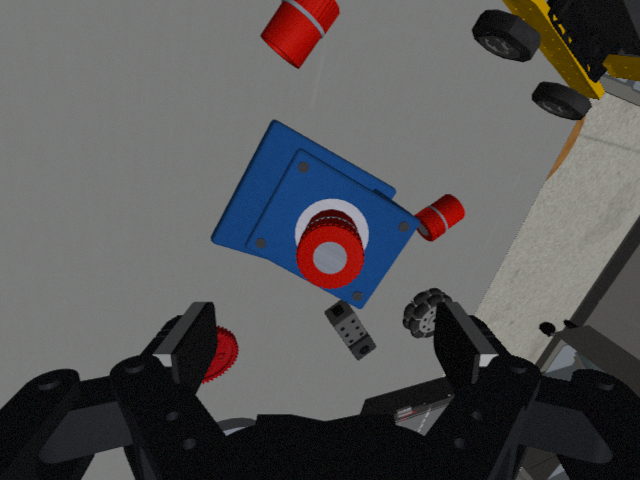

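The wrist view shows the nut's pale disc at (329,258), midway between the fingers, with its axis nearly along the tool's. I'll advance along the axis and close.

```bash
python3 -m creep '[[[-1,3,2],[0,0,0]],[[0,0,14],[0,0,0]],[[0,0,14],[0,0,0]],[[0,0,14],[0,0,0]],[[0,0,14],[0,0,0]],[[0,0,14],[0,0,0]],[[0,0,14],[0,0,0]],[[0,0,8],[0,0,0]],[[0,0,8],[0,0,0]],[[0,0,0],[0,0,0]]]' 85 && python3 -m creep '[[[0,0,0],[0,0,0]],[[0,0,0],[0,0,0]],[[0,0,0],[0,0,0]],[[0,0,0],[0,0,0]],[[0,0,0],[0,0,0]],[[0,0,0],[0,0,0]]]' 30; sed -i 's/.117/.017/' a.py; python3 a.py
```

```text
clock: 4.88
eef_pos: [0.5286, 0.136, 0.0601]
tool_rot: [0.606, 0.752, 0.091, 0.242]
ft_force: [0.0, -0.2, -0.4]
grip_width: 0.0852
grasp_force: 0.0
clock: 5.62
eef_pos: [0.5286, 0.1365, 0.061]
tool_rot: [0.606, 0.752, 0.092, 0.242]
ft_force: [-3.3, 1.0, 5.6]
grip_width: 0.0386
grasp_force: 59.6
t 5.62 shift mm [-0.7 -0.5  0.5] turn [ 0.001 -0.001 -0.   ] shift if after turn [-0.7 -0.5  0.5] q [ 0.45  0.27 -0.61  0.29 -0.35  1.73] F [-3.3  1.   5.6] w 0.0386 g 59.6
```

Gripped at 38.6 mm. I'll start unscrewing, backing off 4.8 mm per rad.

```bash
python3 -m creep '[[[0,0,-0.5],[0,0,-0.1]],[[0,0,-0.5],[0,0,-0.1]],[[0,0,-0.5],[0,0,-0.1]],[[0,0,-0.5],[0,0,-0.1]],[[0,0,-0.5],[0,0,-0.1]]]' ; python3 a.py
```

```text
clock: 6.25
eef_pos: [0.5276, 0.1366, 0.0626]
tool_rot: [0.4, 0.879, 0.028, 0.257]
ft_force: [0.8, -0.2, -0.8]
grip_width: 0.0386
grasp_force: 60.2
t 6.25 shift mm [-0.2 -0.6  2.4] turn [0.    0.    0.503] shift if after turn [-0.5 -0.4  2.4] q [ 0.45  0.27 -0.61  0.29 -0.35  1.23] F [ 0.8 -0.2 -0.8] w 0.0386 g 60.2
```

```bash
python3 -m creep '[[[0,0,-0.6],[0,0,-0.125]],[[0,0,-0.6],[0,0,-0.125]],[[0,0,-0.6],[0,0,-0.125]],[[0,0,-0.6],[0,0,-0.125]],[[0,0,-0.6],[0,0,-0.125]],[[0,0,-0.6],[0,0,-0.125]],[[0,0,-0.6],[0,0,-0.125]],[[0,0,-0.6],[0,0,-0.125]],[[0,0,-0.6],[0,0,-0.125]],[[0,0,-0.6],[0,0,-0.125]],[[0,0,-0.6],[0,0,-0.125]],[[0,0,-0.6],[0,0,-0.125]]]' ; python3 a.py
```

```text
clock: 7.75
eef_pos: [0.5244, 0.1375, 0.069]
tool_rot: [-0.307, 0.916, -0.155, 0.208]
ft_force: [1.7, -0.6, -1.3]
grip_width: 0.0383
grasp_force: 60.3
t 7.75 shift mm [0.6 0.  9.6] turn [-0.000e+00  1.000e-03  2.003e+00] shift if after turn [-0.2 -0.6  9.6] q [ 0.45  0.25 -0.61  0.31 -0.36 -0.27] F [ 1.7 -0.6 -1.3] w 0.0383 g 60.3
```

```bash
python3 -m creep '[[[0,0,-0.6],[0,0,-0.125]],[[0,0,-0.6],[0,0,-0.125]],[[0,0,-0.6],[0,0,-0.125]],[[0,0,-0.6],[0,0,-0.125]],[[0,0,-0.6],[0,0,-0.125]],[[0,0,-0.6],[0,0,-0.125]],[[0,0,-0.6],[0,0,-0.125]],[[0,0,-0.6],[0,0,-0.125]],[[0,0,-0.6],[0,0,-0.125]],[[0,0,-0.6],[0,0,-0.125]],[[0,0,-0.6],[0,0,-0.125]],[[0,0,-0.6],[0,0,-0.125]]]' ; python3 a.py
```

```text
clock: 9.25
eef_pos: [0.5211, 0.1386, 0.0753]
tool_rot: [0.849, -0.461, 0.255, -0.046]
ft_force: [1.0, -0.2, -0.4]
grip_width: 0.0388
grasp_force: 60.2
t 9.25 shift mm [-0.1  0.7 16.8] turn [ 1.00e-03 -1.00e-03 -2.78e+00] shift if after turn [-0.2 -0.7 16.8] q [ 0.46  0.24 -0.61  0.33 -0.36 -1.76] F [ 1.  -0.2 -0.4] w 0.0388 g 60.2
```

```bash
python3 -m creep '[[[0,0,-0.6],[0,0,-0.12]],[[0,0,-0.6],[0,0,-0.12]],[[0,0,-1],[0,0,0]],[[0,0,-1],[0,0,0]],[[0,0,-1],[0,0,0]],[[0,0,-1],[0,0,0]]]' ; python3 a.py
```

```text
clock: 10.0
eef_pos: [0.5184, 0.14, 0.0799]
tool_rot: [0.897, -0.358, 0.258, -0.016]
ft_force: [4.6, 0.3, -1.4]
grip_width: 0.0383
grasp_force: 60.4
t 10.0 shift mm [ 0.2  1.  22.3] turn [-0.000e+00 -1.000e-03 -2.544e+00] shift if after turn [-0.7 -0.7 22.3] q [ 0.46  0.23 -0.61  0.35 -0.36 -1.99] F [ 4.6  0.3 -1.4] w 0.0383 g 60.4
```

```bash
python3 -m creep '[[[0,0,-2],[0,0,0]],[[0,0,-3],[0,0,0]],[[0,0,-4],[0,0,0]],[[0,0,-5],[0,0,0]]]' ; python3 -m creep '[[[0,0,-8],[0,0,0]],[[0,0,-8],[0,0,0]],[[0,0,-8],[0,0,0]],[[0,0,-8],[0,0,0]],[[0,0,-8],[0,0,0]],[[0,0,-8],[0,0,0]],[[0,0,0],[0,0,0]]]'; python3 a.py
python3 - <<'E'
from h import *
p=cam('scene'); cv2.imwrite('pics/s2.png',p['image'][130:330,180:460].repeat(2,0).repeat(2,1))
o=bot.get_obs()
for j in (0,1,2,3):
  a=np.radians(-90+j*45)
  go(np.array([DISH[0],DISH[1],.16]), frame(np.array([0,0,-1.]),np.array([np.cos(a),np.sin(a),0])),o)
E
```

```text
clock: 10.5
eef_pos: [0.5107, 0.1417, 0.0916]
tool_rot: [0.898, -0.357, 0.258, -0.016]
ft_force: [-0.1, 0.1, -1.6]
grip_width: 0.0386
grasp_force: 60.6
clock: 11.38
eef_pos: [0.4889, 0.1498, 0.1342]
tool_rot: [0.897, -0.357, 0.259, -0.017]
ft_force: [-0.6, 0.1, -1.0]
grip_width: 0.0381
grasp_force: 60.6
t 11.38 shift mm [ 0.1  1.3 84.8] turn [-1.000e-03 -2.000e-03 -2.544e+00] shift if after turn [-0.7 -0.9 84.8] q [ 0.52  0.1  -0.58  0.52 -0.38 -1.94] F [-0.6  0.1 -1. ] w 0.0381 g 60.6
t 11.43 shift mm [229.7 223.9  34.2] turn [-0.404 -0.356  0.794] shift if after turn [321.2 -14.8 -26.3] q [ 0.52  0.1  -0.58  0.52 -0.38 -1.94] F [-0.4 -0.1 -1.2] w 0.0389 g 60.6
t 11.43 shift mm [229.7 223.9  34.2] turn [-0.231 -0.47   0.027] shift if after turn [237.6 216.6 -26.3] q [ 0.52  0.1  -0.58  0.52 -0.38 -1.94] F [-0.4 -0.1 -1.2] w 0.0389 g 60.6
t 11.43 shift mm [229.7 223.9  34.2] turn [-0.034 -0.535 -0.74 ] shift if after turn [ 14.8 321.2 -26.3] q [ 0.52  0.1  -0.58  0.52 -0.38 -1.94] F [-0.4 -0.1 -1.2] w 0.0389 g 60.6
t 11.43 shift mm [229.7 223.9  34.2] turn [ 0.187 -0.547 -1.505] shift if after turn [-216.6  237.6  -26.3] q [ 0.52  0.1  -0.58  0.52 -0.38 -1.94] F [-0.4 -0.1 -1.2] w 0.0389 g 60.6
```

View pics/s2.png

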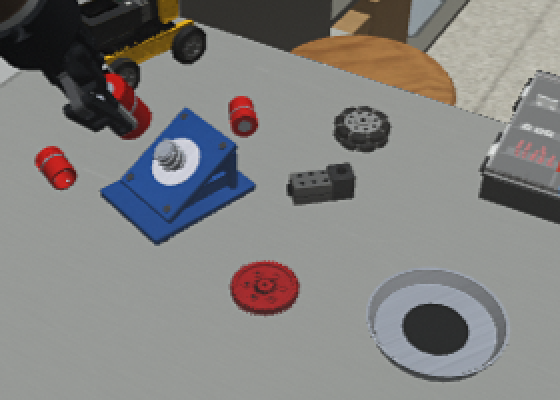

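The nut is off the stud and held at (120,110), and the stud is bare at (170,155). The dish is unobstructed. I'll bring the nut upright and carry it over.

```bash
python3 -m creep '[[[0,0,-15],[0,0,0]],[[0,0,-15],[0,0,0]],[[0,0,0],[-0.046,-0.094,0.005]],[[0,0,0],[-0.046,-0.094,0.005]],[[0,0,0],[-0.046,-0.094,0.005]],[[0,0,0],[-0.046,-0.094,0.005]],[[0,0,0],[-0.046,-0.094,0.005]]]' && python3 -m creep '[[[15,13,0],[0,0,0]],[[23,21,0],[0,0,0]],[[23,21,0],[0,0,0]],[[23,21,0],[0,0,0]],[[23,21,0],[0,0,0]],[[23,21,0],[0,0,0]],[[23,21,0],[0,0,0]],[[23,21,0],[0,0,0]],[[23,21,0],[0,0,0]],[[23,21,0],[0,0,0]],[[15,13,0],[0,0,0]],[[0,0,0],[0,0,0]]]'
cat > b.py <<'E'
from h import *
a=np.radians(-45); go(np.array([DISH[0],DISH[1],.16]), frame(np.array([0,0,-1.]),np.array([np.cos(a),np.sin(a),0])))
E
python3 b.py
python3 - <<'E'
from h import *
o=bot.get_obs()
for n in ('top','scene'):
    p=cam(n); K=np.array(p['K']); e=np.array(o['eef_pos'])
    Pi=np.linalg.inv(p['T']); c=Pi[:3,:3]@e+Pi[:3,3]; u=(K@c/c[2])[:2].astype(int); print(n,u)
    if n=='scene': cv2.imwrite('pics/s3.png',cv2.resize(p['image'][u[1]-110:u[1]+130,u[0]-130:u[0]+130],None,fx=2.4,fy=2.4))
    vv,uu=np.mgrid[max(0,u[1]-60):u[1]+60,u[0]-60:u[0]+60]; uv=np.c_[uu.ravel(),vv.ravel()]
    C=p['image'][uv[:,1],uv[:,0]].astype(int); P=pts(p,uv); k=(C[:,2]>C[:,1]+60)&(C[:,2]>C[:,0]+60)&(P[:,2]>.1)
    A=P[k]; print(k.sum()); 
    if k.sum()>10: print('red min,max',A.min(0).round(4),A.max(0).round(4))
    D=P[(abs(P[:,:2]-DISH[:2])<.07).all(1)&(P[:,2]>.01)&(P[:,2]<.03)]
    if len(D)>50: print('rim',cv2.minEnclosingCircle((D[:,:2]*1000).astype(np.float32)),len(D))
E
```

```text
clock: 12.3
eef_pos: [0.4748, 0.1539, 0.1593]
tool_rot: [0.924, -0.382, -0.001, 0.0]
ft_force: [0.5, -0.5, -1.6]
grip_width: 0.0383
grasp_force: 60.6
clock: 13.8
eef_pos: [0.4905, -0.1666, 0.1591]
tool_rot: [0.924, -0.383, -0.0, 0.0]
ft_force: [-0.5, 0.1, -2.0]
grip_width: 0.0387
grasp_force: 60.8
t 13.8 shift mm [12.8 -5.8 -0.9] turn [ 0.     0.    -0.001] shift if after turn [12.8 -5.8 -0.9] q [-0.33  0.32 -0.08  1.17 -0.   -2.68] F [-0.5  0.1 -2. ] w 0.0387 g 60.8
top [433 269]
60
red min,max [ 0.4734 -0.1566  0.1886] [ 0.4929 -0.1329  0.2909]
rim ((503.48858642578125, -171.2204132080078), 63.677242279052734) 441
scene [403 234]
152
red min,max [ 0.4459 -0.1926  0.1906] [ 0.5021 -0.1457  0.2422]
rim ((507.2491455078125, -168.8588104248047), 63.281734466552734) 469
```

View pics/s3.png

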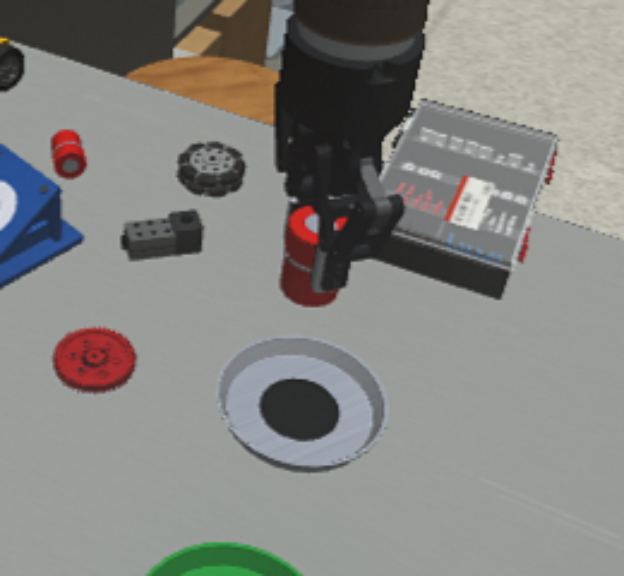

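The nut hangs upright in the fingers, with the dish clear below it. I'll centre it and lower, going slowly near the floor.

```bash
python3 -m creep '[[[6,-3,10],[0,0,0]],[[7,-3,20],[0,0,0]],[[0,0,20],[0,0,0]],[[0,0,20],[0,0,0]],[[0,0,20],[0,0,0]],[[0,0,12],[0,0,0]],[[0,0,8],[0,0,0]],[[0,0,4],[0,0,0]],[[0,0,4],[0,0,0]],[[0,0,0],[0,0,0]]]' && python3 -m creep '[[[0,0,2],[0,0,0]],[[0,0,2],[0,0,0]],[[0,0,2],[0,0,0]],[[0,0,2],[0,0,0]],[[0,0,2],[0,0,0]]]'
```

```text
clock: 15.15
eef_pos: [0.5039, -0.1706, 0.0416]
tool_rot: [0.924, -0.382, 0.0, 0.0]
ft_force: [-0.4, -0.2, -0.7]
grip_width: 0.0386
grasp_force: 60.8
clock: 15.78
eef_pos: [0.5038, -0.1705, 0.0313]
tool_rot: [0.924, -0.382, 0.0, 0.0]
ft_force: [-0.6, 0.2, -1.1]
grip_width: 0.0386
grasp_force: 60.8
```

```bash
python3 -m creep '[[[0,0,2],[0,0,0]],[[0,0,2],[0,0,0]],[[0,0,1],[0,0,0]],[[0,0,1],[0,0,0]]]'; python3 -m creep '[[[0,0,1],[0,0,0]],[[0,0,1],[0,0,0]]]';python3 -m creep '[[[0,0,1],[0,0,0]],[[0,0,1],[0,0,0]]]'
```

```text
clock: 16.27
eef_pos: [0.5038, -0.1705, 0.0254]
tool_rot: [0.924, -0.382, 0.0, 0.0]
ft_force: [0.6, 0.4, -1.6]
grip_width: 0.0381
grasp_force: 60.8
clock: 16.52
eef_pos: [0.5039, -0.1705, 0.0235]
tool_rot: [0.924, -0.382, 0.0, 0.0]
ft_force: [-0.0, 0.1, -0.2]
grip_width: 0.0388
grasp_force: 60.8
clock: 16.77
eef_pos: [0.5039, -0.1705, 0.0225]
tool_rot: [0.924, -0.382, 0.0, 0.0]
ft_force: [-3.5, 1.7, 11.5]
grip_width: 0.0386
grasp_force: 62.0
```

Contact: 11.5 N up at TCP 22.5 mm. I'll hold briefly, then ease open and back off.

```bash
python3 -m creep '[[[0,0,0],[0,0,0]],[[0,0,0],[0,0,0]]]'; python3 -m creep '[[[0,0,0],[0,0,0]],[[0,0,0],[0,0,0]],[[0,0,0],[0,0,0]],[[0,0,0],[0,0,0]]]' 62 && python3 -m creep '[[[0,0,-4],[0,0,0]],[[0,0,-10],[0,0,0]],[[0,0,-20],[0,0,0]],[[0,0,-20],[0,0,0]],[[0,0,-25],[0,0,0]],[[0,0,-25],[0,0,0]],[[0,0,-25],[0,0,0]],[[0,0,0],[0,0,0]],[[0,0,0],[0,0,0]]]'
python3 - <<'E'
from h import *
p=cam('wrist'); cv2.imwrite('pics/w4.png',p['image'])
P=pts(p,np.stack(np.meshgrid(range(0,640,2),range(0,480,2)),-1).reshape(-1,2))
k=(P[:,2]>.045)&(P[:,2]<.065)&(np.linalg.norm(P[:,:2]-DISH[:2],axis=1)<.05); A=P[k]
n=np.linalg.svd(A-A.mean(0))[2][2]; print(k.sum(),A.mean(0),n)
E
```

```text
clock: 17.02
eef_pos: [0.5039, -0.1705, 0.0225]
tool_rot: [0.924, -0.382, 0.0, 0.0]
ft_force: [-2.6, 0.9, 5.5]
grip_width: 0.0383
grasp_force: 61.6
clock: 17.52
eef_pos: [0.5039, -0.1705, 0.0213]
tool_rot: [0.924, -0.382, -0.0, 0.0]
ft_force: [0.3, -0.1, 0.1]
grip_width: 0.0622
grasp_force: 0.0
clock: 18.65
eef_pos: [0.5035, -0.1703, 0.1502]
tool_rot: [0.924, -0.382, -0.0, 0.0]
ft_force: [-0.5, 1.3, 0.3]
grip_width: 0.0618
grasp_force: 0.0
751 [ 0.50479186 -0.17265589  0.05740815] [ 0.0460987  -0.04213438  0.9980479 ]
```

View pics/w4.png

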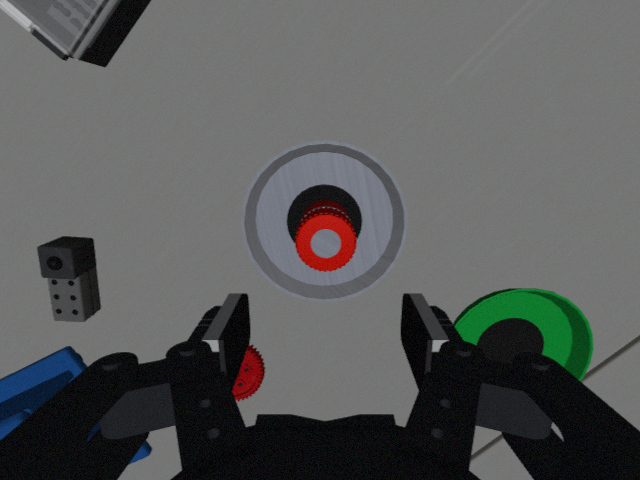

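The nut stands upright at (326,243), centred in the dish. Its top is at z 57 mm, as expected, and the gripper is clear.

```bash
python3 -c "
from workcell import workorder
print(workorder.job_done())"
```

```text
the job is handed in; nothing more can be done
None
```

The nut came off its thread with low forces, was set down in the steel dish while still gripped, and stands upright at the dish's centre; the job is handed in, with no verdict returned.

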